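# Charge the mill jar from the ball hopper

## Task

Charge the big straight-sided jar with all seven grinding balls: swing the hopper's swivel spout round, click by click, until it rests in the click above that jar, then draw the slide gate right out, past its half-open click, until it comes up against its end stop. When all the balls have run down into the jar, push the gate fully home again, leave the spout over the jar, and do not wrench the gate or disturb the other pots.

Things in the scene. Friction and masses are not known exactly. Their poses are not given: they have to be found in the camera images.
- feed_hopper: Bench hopper on a grey stand, fixed: open round aluminium hopper 123 mm across, rim at z 300 mm, square column behind (its +x). Origin on the table under the common vertical axis of hopper and spout, z up. The gate draws out along the hopper's own -y; the spout sweeps its -x side. Gate rails reach 86 mm from the axis, tops at z 209 mm.
- swivel_spout (a joint): Enclosed chute, 58 mm wide, turning under the hopper. Rad, growing counter-clockwise from above; at 0 (parked, no vessel below) it points 75 degrees counter-clockwise from the hopper's +x. A sprung nose clicks every 40 degrees: rests at 0, 0.698, 1.396, 2.094; the last three are over the vessels. Let go, it settles in the nearest rest; a click takes about 3 N at the peg. Ends -0.1 and 2.2.
- spout_peg (a point): Black upright round peg on the spout's outer end, 140 mm from the axis, 18 mm in diameter with a 21 mm head, z 175 to 218 mm above a thin stem; the point is on its axis at z 203 mm, the height to grip. It moves on a circle about the hopper's axis; the cover below it is at z 163 mm.
- spout_mouth (a point): Centre of the spout's open lower mouth (52 by 44 mm), 98 mm above the table, 140 mm from the axis, right below the peg.
- slide_gate (a joint): Steel blade in rails under the hopper, m: 0 is home (shut), growing as drawn along the hopper's -y. A sprung nose clicks over ribs at 7 mm (keeps it shut), 24 and 36 mm (half-open notch at 30): 5 to 7 N each, both ways; friction 1.5 N. A solid stop, clamped where it is not told and differs each time, ends the draw between 51 and 73 mm: feel for it. Over 25 N on the stop is wrenching.
- gate_knob (a point): Black upright round knob on the gate's outer end, 115 mm from the hopper's axis when shut, 18 mm in diameter with a 21 mm head, from z 215 to 258 mm; the point is on its axis at z 243 mm, the height to grip. It travels with the gate; the blade's top below it is at z 203 mm.
- mill_jar: The jar to charge: plain white, straight-sided, 82 mm across and 69 mm tall, walls 5 mm: the largest of the three vessels on the arc before the hopper. Loose. Origin at the centre of its underside. It stands under one of the three rests, within 8 mm.
- bellied_pot: Low round-bellied pot with painted blue sprays, 80 mm across, 47 mm tall, loose, under another rest; origin at the centre of its underside. To be left alone.
- paste_pot: Small plain white pot, 56 mm across, 51 mm tall, loose, under the remaining rest; origin at the centre of its underside. To be left alone.
- ball_0: White ceramic grinding ball, 16 mm in diameter, 13 g, one of seven alike that lie in the hopper above the gate at the start; origin at its centre.
- ball_1: White ceramic grinding ball, 16 mm in diameter, 13 g, one of seven alike that lie in the hopper above the gate at the start; origin at its centre.
- ball_2: White ceramic grinding ball, 16 mm in diameter, 13 g, one of seven alike that lie in the hopper above the gate at the start; origin at its centre.
- ball_3: White ceramic grinding ball, 16 mm in diameter, 13 g, one of seven alike that lie in the hopper above the gate at the start; origin at its centre.
- ball_4: White ceramic grinding ball, 16 mm in diameter, 13 g, one of seven alike that lie in the hopper above the gate at the start; origin at its centre.
- ball_5: White ceramic grinding ball, 16 mm in diameter, 13 g, one of seven alike that lie in the hopper above the gate at the start; origin at its centre.
- ball_6: White ceramic grinding ball, 16 mm in diameter, 13 g, one of seven alike that lie in the hopper above the gate at the start; origin at its centre.

How it is judged:
By the outcome, as a careful person would: the job done as asked, in the order asked, and still so for the second after the job is handed in, with the robot touching nothing.
It also fails if it takes over 64 s, if anything falls off the work surface, if the arm or the gripper's body presses on something with over 40 N, if the wrist force passes 120 N, or if a joint passes its speed limit or range.

## Robot

A 6-joint arm with a two-finger parallel gripper is mounted at the origin on the work surface; the furniture and walls round the work are solid. World frame = base frame: x ahead of the robot, y to its left, z up, the work surface at z = 0. Lengths are in mm, angles in rad, forces in N, time in s.
With the tool pointing down it reaches from about 350 to 975 mm from the base axis. Payload 7.1 kg.
Tool frame: the origin (TCP) lies between the finger pads; the fingertips stand 14 mm ahead of it and the grasp point (between the pads) lies 5 mm behind it; z points along the fingers, y is the line along which they close (so a half turn about z gives the same grasp; the last joint's range is limited). The gripper opens to 88 mm and grips with 3 to 60 N. Pads are 20 mm wide; open, the fingers measure 115 mm over their backs; the gripper's body (75 mm by 178 mm) begins 61 mm behind the grasp point.
Start: joints at [-1.195, 0.423, 1.63, -0, 1.089, -0.019], TCP at [240.405, -576.897, 236.675] pointing down, gripper open.
Joint ranges: [-3, 3], [-0.9, 2.11], [0.09, 2.58], [-1.31, 4.45], [0.11, 2.69], [-2.54, 2.54]. Speed limits (rad/s): [2.39, 2.39, 3.01, 3.14, 3.14, 3.14].

## Interface

Orientations are given as a rotation vector (axis times angle).
In Python, from workcell import ctrl gives the robot as it stands. The module is installed in compiled form; this text tells all that it offers.
- The arm moves only by the tool servo_tool, never from a script. Its argument "plan" is a list of rows, each a list of 3 entries, a list of its own where there are three numbers: the closure, from 0 (fully open) to 1 (shut), then the shift along the world's x, y, z in mm, then the turn about the world's z in degrees. In form: [[hand, [x, y, z], yaw], ...]. A call has 1 to 10 rows; each row is the pose to reach, as a shift and turn from the pose commanded when the call began; what a row does not reach only later rows make up. A row lasts 1/12 s, in which the tool goes at most 41.7 mm and 7.16 degrees, less where a joint would pass 70% of its speed; a pose out of reach is approached as far as the arm can. A call with a gripper value outside its range is refused whole. The fingers move at their own pace and stop on an object; the grip force is fixed at half the most. Time passes only in rows, so rows that repeat a pose let the fingers close. It gives the time, the measured TCP pose, the force, the opening and the grip force at its end, in the units of the state.
- ctrl.get_obs(): the state, without advancing time (a new reading comes with each control period).
- ctrl.get_image(name): name is "scene" or "top"; returns the picture (480x640x3 uint8, blue, green, red); there is no depth.
- ctrl.camera_info(name): a dict with "fovy" (degrees; the focal length in pixels is half the picture's height over the tangent of half this angle, whatever the lens; pixels are square), "cx", "cy" (the principal point, pixels), "k1" (the pictures are not rectified: a ray, as slopes to the right and down, at radius r is drawn at 1 + k1 r^2 times it, then the intrinsics apply), "rvec" (rotation vector, rad) and "tvec" (3), from world to camera coordinates, as OpenCV has them. Camera axes: x right, y down, z forward; pixel columns grow to the right and rows downward; lengths in mm; the calibration is good to about 2 mm. A picture is of the moment at which its call begins. camera_info takes no time and is no camera call.
- ctrl.close_job(): hands the job in; it is judged then, once.
The state is a dict: "t": time; "qpos": joint angles; "qvel": joint speeds; "joint_torque": joint torques, N m; "ee_pos": TCP position; "orientation": TCP orientation; "ft_force": force on the tool from outside, world axes, zero at the start; "moment": the same for the moment, N m; "width": finger opening in mm; "grasp_force": force on a finger pad.
Only numpy, scipy, OpenCV 4.12 (cv2) and the standard library are available. Lean on these libraries where they do the work, as an engineer would, in place of code of your own. Each camera call takes 0.05 s, during which the arm holds its last target. There are 200 camera calls.

## Working session

There is one attempt and no reset: what is moved stays moved. The work goes in short steps, Python scripts to look and compute and a tool call to move; the robot and the scene stay as the last step left them, time stands still between calls to the robot, and variables do not carry over. Pictures are saved under pics/ and viewed, at most 10 in all, crops included, and the job is handed in when it is done.

Besides the shell and the picture viewer there is one more tool, called after ">>>" as name(argument=value, ...) on one line, values as JSON. servo_tool: Moves the arm, as the interface text tells. Its arguments: {"type":"object","properties":{"plan":{"type":"array"}},"required":["plan"]}

```bash
mkdir -p pics; cat > h.py <<'E'
import numpy as np, cv2
from workcell import ctrl
def cam(n):
    c=ctrl.camera_info(n); f=240/np.tan(np.radians(c["fovy"])/2)
    K=np.array([[f,0,c["cx"]],[0,f,c["cy"]],[0,0,1]]); R=cv2.Rodrigues(np.array(c["rvec"],float))[0]
    return K,np.array([c["k1"],0,0,0,0.]),R,np.array(c["tvec"],float)
def plane(n,uv,z):
    K,d,R,t=cam(n); p=cv2.undistortPoints(np.array([[uv]],float),K,d)[0,0]
    r=R.T@np.array([p[0],p[1],1]); o=-R.T@t
    return o+r*(z-o[2])/r[2]
def proj(n,P):
    K,d,R,t=cam(n); return cv2.projectPoints(np.array(P,float).reshape(-1,1,3),cv2.Rodrigues(R)[0],t,K,d)[0][:,0]
E
python3 - <<'E'
from h import *
for n in("scene","top"):
    cv2.imwrite(f"pics/{n}0.png",ctrl.get_image(n)); K,d,R,t=cam(n); print(n,K[0,0],d[0],-R.T@t)
o=ctrl.get_obs(); print(o)
E
```

```text
scene 473.39256110409775 -0.0867086169971458 [213.23708008 644.40707331 703.73875647]
top 497.8981456192124 0.030215909282347842 [ 433.14284661   92.909246   1013.93497447]
{'t': 0.1, 'qpos': array([-1.19500653e+00,  4.23754408e-01,  1.63061400e+00, -2.56403633e-05,
        1.08859644e+00, -1.89848208e-02]), 'qvel': array([ 1.21508400e-03, -9.45718904e-04, -1.90821653e-03,  3.21333510e-04,
       -2.21251362e-03,  2.14836815e-05]), 'joint_torque': array([ 7.52295400e-04, -5.45609915e+01, -2.74324358e+01,  6.46003545e-02,
        1.88150868e-02, -2.42845726e-05]), 'ee_pos': array([ 240.22309457, -576.4641688 ,  235.98550109]), 'orientation': array([-3.07926619e+00, -6.15845882e-01,  4.17424658e-04]), 'ft_force': array([-0.38774223,  0.46242578, -0.03626067]), 'moment': array([ 0.01261678, -0.02942881, -0.02797306]), 'grasp_force': 0.0, 'width': 87.66134405129293}
```

View pics/scene0.png

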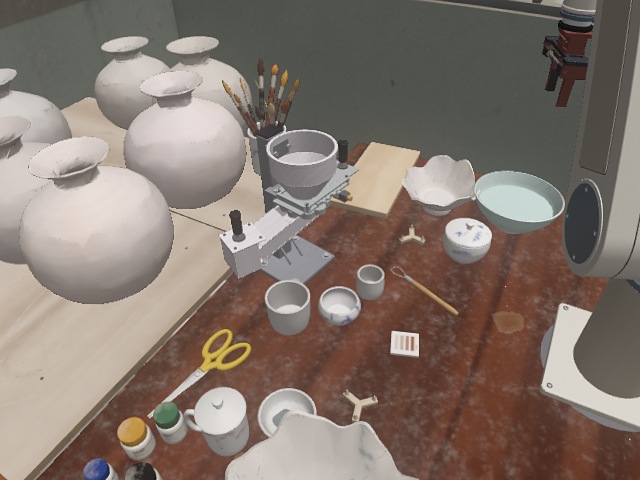

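View pics/top0.png

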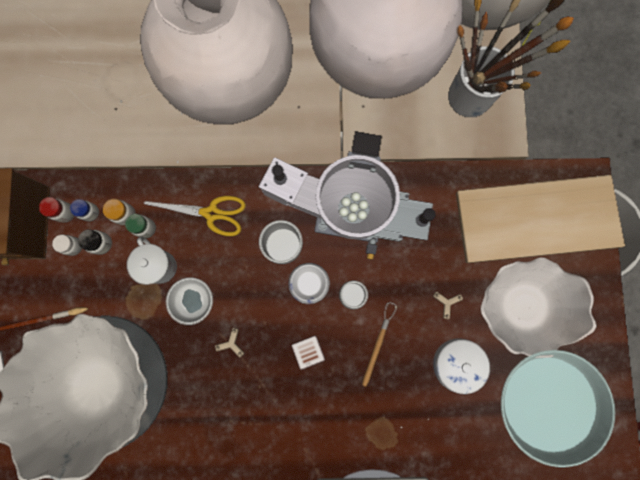

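The scene picture shows the spout peg at about (237,223), the knob at (343,150), and the largest jar at (288,306). The top picture shows the hopper rim at (358,196), the peg at (279,172), the knob at (425,215), the jar at (281,242), the bellied pot at (309,284) and the paste pot at (353,294). I'll measure these.

```bash
python3 - <<'E'
from h import *
T=cv2.imread("pics/top0.png"); S=cv2.imread("pics/scene0.png")
def blobs(I,box,thr=45):
    x0,y0,x1,y1=box; m=(I[y0:y1,x0:x1].max(2)<thr).astype(np.uint8)
    n,l,s,c=cv2.connectedComponentsWithStats(m)
    for i in range(1,n):
        if s[i,4]>30: print(box,s[i]+[x0,y0,0,0,0],c[i]+[x0,y0])
blobs(T,(262,155,300,195));blobs(T,(410,200,440,235));blobs(S,(222,205,252,245));blobs(S,(332,135,356,170))
# rim ellipse in top
g=cv2.cvtColor(T,cv2.COLOR_BGR2GRAY)
c=cv2.HoughCircles(cv2.medianBlur(g,3),cv2.HOUGH_GRADIENT_ALT,1,15,param1=150,param2=0.6,minRadius=10,maxRadius=50)
for q in (c[0] if c is not None else []):
    if 230<q[0]<440 and 140<q[1]<320: print("circ",q, {z:plane("top",q[:2],z).round(1) for z in(300,69,47)})
K=lambda I,b:cv2.resize(I[b[1]:b[3],b[0]:b[2]],None,fx=4,fy=4,interpolation=cv2.INTER_CUBIC)
cv2.imwrite("pics/crop.png",K(T,(250,150,440,300)))
E
```

```text
(262, 155, 300, 195) [275 173   9   7  36] [279.47222222 176.55555556]
(410, 200, 440, 235) [419 209  16  15 107] [426.01869159 215.94392523]
circ [357.       196.        39.643764] {300: array([592.3,  37.3, 300. ]), 69: array([643.8,  19.3,  69. ]), 47: array([648.7,  17.6,  47. ])}
circ [280.       242.        19.532627] {300: array([526.1, 150.3, 300. ]), 69: array([556.2, 168.8,  69. ]), 47: array([559. , 170.6,  47. ])}
circ [309.       283.        16.712147] {300: array([466.4, 109.1, 300. ]), 69: array([477.1, 114.3,  69. ]), 47: array([478.2, 114.8,  47. ])}
circ [357.       196.        32.481247] {300: array([592.3,  37.3, 300. ]), 69: array([643.8,  19.3,  69. ]), 47: array([648.7,  17.6,  47. ])}
circ [353.       295.        13.280248] {300: array([448.4,  46.6, 300. ]), 69: array([453.3,  31.6,  69. ]), 47: array([453.8,  30.2,  47. ])}
circ [283.       175.        14.399722] {300: array([625.4, 145.4, 300. ]), 69: array([687.6, 162.4,  69. ]), 47: array([693.6, 164.1,  47. ])}
circ [426.       219.        18.544928] {300: array([556.6, -62.1, 300. ]), 69: array([ 596.6, -112.2,   69. ]), 47: array([ 600.4, -117. ,   47. ])}
```

View pics/crop.png

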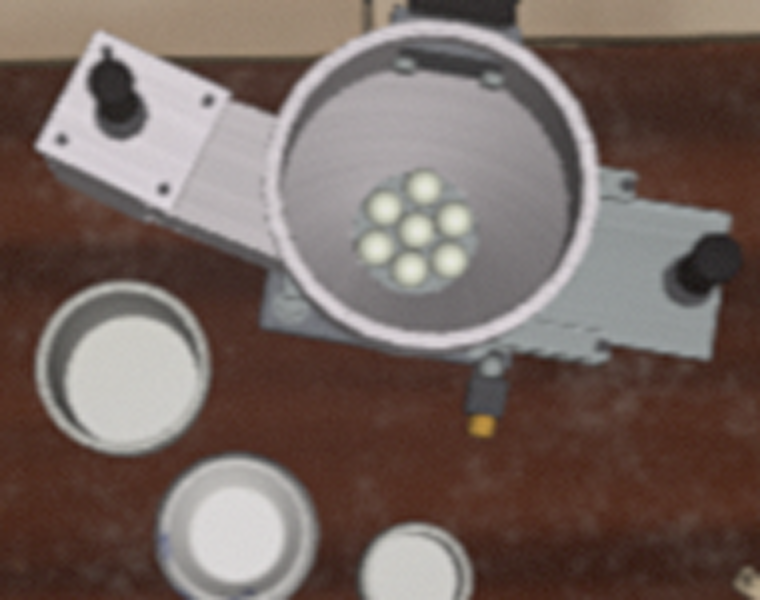

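The crop shows the peg head's top at about (277.5,170.5), the knob head's top at (429.5,213.8) and the rim centre at (358,196.2). The jar is the first vessel counter-clockwise from the spout.

```bash
python3 - <<'E'
from h import *
A=plane("top",(358,196.2),300);P=plane("top",(277.5,170.5),218);G=plane("top",(429.5,213.8),258)
J=plane("top",(280.7,242),69);B=plane("top",(309,284),47);Q=plane("top",(353.2,294.6),51)
S=cv2.imread("pics/scene0.png")
for n,p in dict(A=A,P=P,G=G,J=J,B=B,Q=Q).items():
    v=(p-A)[:2]; print(n,p.round(1),np.hypot(*v).round(1),np.degrees(np.arctan2(v[1],v[0])).round(1), proj("scene",p).round(1))
cv2.imwrite("pics/crop2.png",cv2.resize(S[120:280,210:370],None,fx=3.7,fy=3.7,interpolation=cv2.INTER_CUBIC))
E
```

```text
A [592.   35.9 300. ] 0.0 0.0 [[303.  145.8]]
P [655.2 160.5 218. ] 139.7 63.1 [[235.9 212.9]]
G [571.9 -76.9 258. ] 114.6 -100.1 [[342.9 141.2]]
J [556.1 167.5  69. ] 136.4 105.2 [[288.8 295.6]]
B [476.2 114.8  47. ] 140.1 145.7 [[341.2 300. ]]
Q [454.5  30.   51. ] 137.6 -177.6 [[371.  273.6]]
```

View pics/crop2.png

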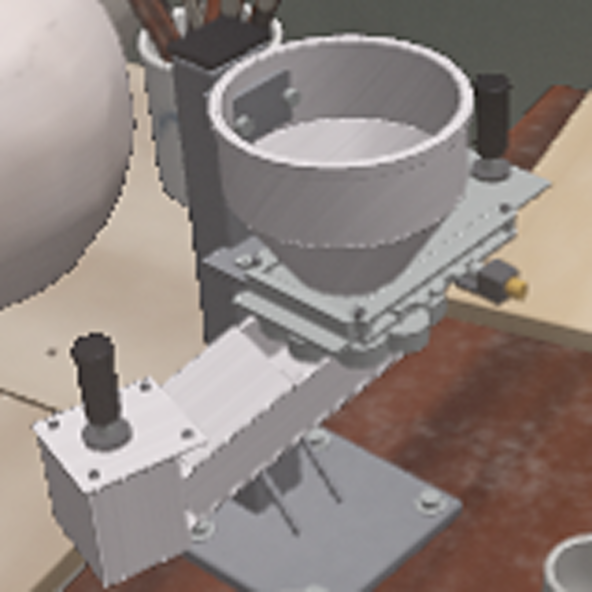

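>>> servo_tool(plan=[[0, [0, 0, 133], 0], [0, [0, 0, 133], 0], [0, [0, 0, 133], 0], [0, [0, 0, 133], 0], [0, [415, 737, 133], 56], [0, [415, 737, 133], 56], [0, [415, 737, 133], 56], [0, [415, 737, 133], 56], [0, [415, 737, 133], 56], [0, [415, 737, 133], 56]])

```text
t: 0.93
ee_pos: [363.3, -357.1, 369.1]
orientation: [-2.635, -1.709, 0.0]
ft_force: [0.4, 0.2, -0.3]
width: 87.6
grasp_force: 0.0
```

>>> servo_tool(plan=[[0, [292, 518, 0], 13], [0, [292, 518, 0], 13], [0, [292, 518, 0], 13], [0, [292, 518, 0], 13], [0, [292, 518, 0], 13], [0, [292, 518, 0], 13], [0, [292, 518, 0], 13], [0, [292, 518, 0], 13], [0, [292, 518, 0], 13], [0, [292, 518, 0], 13]])

```text
t: 1.77
ee_pos: [568.0, 6.0, 369.1]
orientation: [-2.431, -1.99, 0.001]
ft_force: [0.8, -0.9, 0.0]
width: 87.7
grasp_force: 0.0
```

>>> servo_tool(plan=[[0, [90, 160, 0], 0], [0, [90, 160, 0], 0], [0, [90, 160, 0], 0], [0, [90, 160, 0], 0], [0, [90, 160, 0], 0], [0, [90, 160, 0], 0]])

```text
t: 2.27
ee_pos: [658.5, 167.5, 367.9]
orientation: [-2.427, -1.993, 0.001]
ft_force: [-0.3, -1.1, -0.8]
width: 87.9
grasp_force: 0.0
```

>>> servo_tool(plan=[[0, [-3, -7, -40], 0], [0, [-3, -7, -80], 0], [0, [-3, -7, -110], 0], [0, [-3, -7, -135], 0], [0, [-3, -7, -155], 0], [0, [-3, -7, -170], 0], [0, [-3, -7, -170], 0], [0, [-3, -7, -170], 0]])

```text
t: 2.93
ee_pos: [653.8, 155.8, 198.9]
orientation: [-2.431, -1.988, 0.004]
ft_force: [0.0, -0.2, 0.7]
width: 87.6
grasp_force: 0.0
```

```bash
python3 - <<'E'
from h import *
o=ctrl.get_obs();print(o["t"],o["ee_pos"].round(1),o["ft_force"].round(1))
S=ctrl.get_image("scene"); T=ctrl.get_image("top")
a=S[140:300,180:340];b=T[100:260,220:380]
cv2.imwrite("pics/c3.png",cv2.resize(np.hstack([a,b]),None,fx=2.5,fy=2.5,interpolation=cv2.INTER_CUBIC))
E
```

```text
2.9333 [653.8 155.8 198.9] [ 0.  -0.2  0.7]
```

View pics/c3.png

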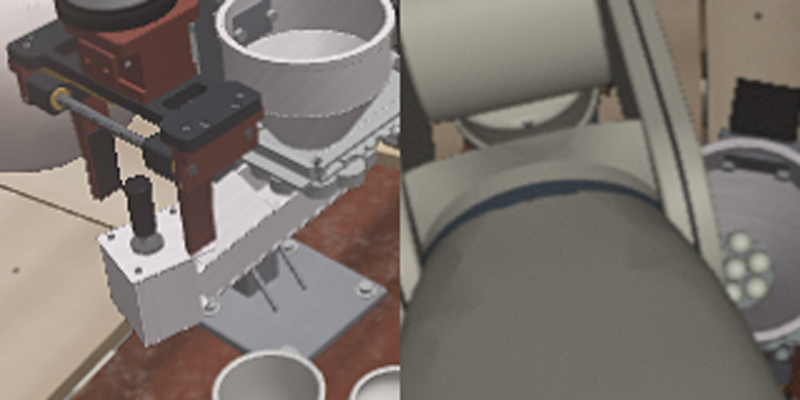

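The peg stands between the open fingers (crop (140,205)). I'll correct +5 mm in y and close.

>>> servo_tool(plan=[[0, [1, 4, 0], 0], [0, [1, 4, 0], 0], [1, [1, 4, 0], 0], [1, [1, 4, 0], 0], [1, [1, 4, 0], 0], [1, [1, 4, 0], 0], [1, [1, 4, 0], 0], [1, [1, 4, 0], 0], [1, [1, 4, 0], 0], [1, [1, 4, 0], 0]])

```text
t: 3.87
ee_pos: [655.7, 160.9, 199.6]
orientation: [-2.431, -1.99, 0.0]
ft_force: [-0.5, -1.0, 0.4]
width: 37.9
grasp_force: 0.0
```

>>> servo_tool(plan=[[1, [0, 0, 0], 0], [1, [0, 0, 0], 0], [1, [0, 0, 0], 0], [1, [0, 0, 0], 0], [1, [0, 0, 0], 0], [1, [0, 0, 0], 0]])

```text
t: 4.37
ee_pos: [655.7, 161.0, 199.7]
orientation: [2.431, 1.99, 0.0]
ft_force: [0.8, 1.3, 0.7]
width: 18.4
grasp_force: 30.0
```

>>> servo_tool(plan=[[1, [-4.5, 2, 0], 1], [1, [-9, 4, 0], 2], [1, [-13.5, 6, 0], 3], [1, [-18, 7.6, 0], 4], [1, [-22.7, 9, 0], 5], [1, [-27.4, 10.4, 0], 6], [1, [-32, 11.5, 0], 7], [1, [-37, 12.6, 0], 8]])

```text
t: 5.03
ee_pos: [618.3, 174.0, 199.8]
orientation: [-2.284, -2.157, -0.001]
ft_force: [3.9, 1.0, 0.8]
width: 18.2
grasp_force: 30.0
```

>>> servo_tool(plan=[[1, [-5, 1, 0], 1], [1, [-9.7, 1.6, 0], 2], [1, [-15, 2.1, 0], 3], [1, [-19.5, 2.4, 0], 4], [1, [-29, 2.6, 0], 6], [1, [-39, 2.1, 0], 8], [1, [-49, 0.9, 0], 10], [1, [-58.4, -1, 0], 12], [1, [-58.4, -1, 0], 12], [1, [-58.4, -1, 0], 12]])

```text
t: 5.87
ee_pos: [559.6, 172.5, 199.8]
orientation: [-2.049, -2.38, 0.001]
ft_force: [0.0, 2.2, -0.3]
width: 18.3
grasp_force: 30.0
```

>>> servo_tool(plan=[[0, [0, 0, 0], 0], [0, [0, 0, 0], 0], [0, [0, 0, 0], 0], [0, [0, 0, 0], 0], [0, [0, 0, 0], 0], [0, [0, 0, 0], 0], [0, [0, 0, 40], 0], [0, [0, 0, 80], 0], [0, [0, 0, 120], 0], [0, [0, 0, 160], 0]])

```text
t: 6.7
ee_pos: [559.9, 172.4, 361.3]
orientation: [-2.049, -2.381, 0.001]
ft_force: [1.0, 0.3, -0.3]
width: 81.3
grasp_force: 0.0
```

>>> servo_tool(plan=[[0, [4, -40, 5], -5], [0, [12, -250, 5], -20], [0, [12, -250, 5], -20], [0, [12, -250, 5], -20], [0, [12, -250, 5], -20], [0, [12, -250, 5], -20], [0, [12, -250, 5], -20], [0, [12, -250, 5], -20]])

```text
t: 7.37
ee_pos: [572.1, -79.7, 364.5]
orientation: [-2.435, -1.984, 0.0]
ft_force: [0.6, 0.2, 0.3]
width: 88.2
grasp_force: 0.0
```

```bash
python3 - <<'E'
from h import *
o=ctrl.get_obs();print(o["t"],o["ee_pos"].round(1),o["ft_force"].round(1))
S=ctrl.get_image("scene"); T=ctrl.get_image("top")
a=S[130:330,220:420];b=T[130:330,220:420]
cv2.imwrite("pics/c4.png",cv2.resize(np.hstack([a,b]),None,fx=2,fy=2,interpolation=cv2.INTER_CUBIC))
E
```

```text
7.3667 [572.1 -79.7 364.5] [0.6 0.2 0.3]
```

View pics/c4.png

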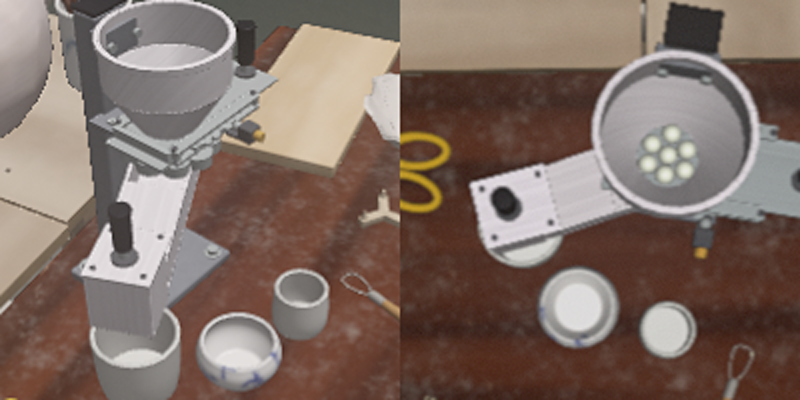

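The spout now stands over the jar (mouth at scene crop (125,325), above the jar at (137,350)), and the knob is still home. I'll descend on the knob.

>>> servo_tool(plan=[[0, [0, 1, -40], 0], [0, [0, 1, -75], 0], [0, [0, 1, -100], 0], [0, [0, 1, -116], 0], [0, [0, 1, -126], 0], [0, [0, 1, -126], 0], [0, [0, 1, -126], 0]])

```text
t: 8.05
ee_pos: [572.6, -75.4, 239.0]
orientation: [-2.43, -1.991, -0.0]
ft_force: [0.9, -1.1, 0.4]
width: 87.7
grasp_force: 0.0
```

>>> servo_tool(plan=[[1, [0, 0, 0], 0], [1, [0, 0, 0], 0], [1, [0, 0, 0], 0], [1, [0, 0, 0], 0], [1, [0, 0, 0], 0], [1, [0, 0, 0], 0], [1, [0, 0, 0], 0], [1, [0, 0, 0], 0], [1, [0, 0, 0], 0], [1, [0, 0, 0], 0]])

```text
t: 8.88
ee_pos: [572.2, -76.5, 238.6]
orientation: [-2.431, -1.99, 0.0]
ft_force: [0.8, -0.1, 0.1]
width: 24.8
grasp_force: 0.0
```

>>> servo_tool(plan=[[1, [0, 0, 0], 0], [1, [0, 0, 0], 0], [1, [0, 0, 0], 0], [1, [0, 0, 0], 0], [1, [0, 0, 0], 0], [1, [0, 0, 0], 0]])

```text
t: 9.38
ee_pos: [573.1, -76.7, 238.7]
orientation: [2.43, 1.989, 0.002]
ft_force: [4.1, -0.2, -3.6]
width: 18.4
grasp_force: 30.0
```

```bash
python3 - <<'E'
from h import *
o=ctrl.get_obs();print(o["t"],o["ee_pos"].round(2),o["ft_force"].round(1),o["width"])
E
```

```text
9.3833 [573.06 -76.66 238.72] [ 4.1 -0.2 -3.6] 18.384093587476748
```

>>> servo_tool(plan=[[1, [1, 0, 0], 0], [1, [0.3, -4, 0], 0], [1, [-0.4, -8, 0], 0], [1, [-1.2, -12, 0], 0], [1, [-2, -16, 0], 0], [1, [-2.6, -20, 0], 0]])

```text
t: 9.88
ee_pos: [569.6, -95.5, 238.6]
orientation: [-2.43, -1.988, -0.002]
ft_force: [2.7, 11.2, 0.4]
width: 18.2
grasp_force: 30.0
```

>>> servo_tool(plan=[[1, [-0.7, -4, 0], 0], [1, [-1.4, -8, 0], 0], [1, [-2.2, -12, 0], 0], [1, [-2.9, -16, 0], 0], [1, [-3.6, -20, 0], 0], [1, [-4.5, -25, 0], 0], [1, [-4.9, -27, 0], 0]])

```text
t: 10.47
ee_pos: [564.1, -124.3, 238.6]
orientation: [-2.431, -1.989, 0.002]
ft_force: [-1.9, 1.9, 1.5]
width: 18.1
grasp_force: 30.0
```

>>> servo_tool(plan=[[1, [-0.2, -1, 0], 0], [1, [-0.4, -2, 0], 0], [1, [-0.6, -3, 0], 0], [1, [-0.6, -3, 0], 0]])

```text
t: 10.8
ee_pos: [563.7, -126.7, 238.6]
orientation: [-2.431, -1.989, 0.001]
ft_force: [-4.1, 0.8, 3.1]
width: 18.1
grasp_force: 30.0
```

>>> servo_tool(plan=[[1, [-0.2, -1, 0], 0], [1, [-0.4, -2, 0], 0], [1, [-0.4, -2, 0], 0]])

```text
t: 11.05
ee_pos: [563.4, -128.1, 238.6]
orientation: [-2.43, -1.989, 0.0]
ft_force: [-4.5, 2.5, 3.3]
width: 18.1
grasp_force: 30.0
```

>>> servo_tool(plan=[[1, [-0.7, -1, 0], 0], [1, [-1.2, -2, 0], 0], [1, [-1.2, -2, 0], 0]])

```text
t: 11.3
ee_pos: [563.3, -128.6, 238.6]
orientation: [-2.43, -1.988, -0.005]
ft_force: [-0.2, 11.6, 0.9]
width: 18.1
grasp_force: 30.0
```

>>> servo_tool(plan=[[1, [-0.3, -1, 0], 0], [1, [-0.5, -2, 0], 0], [1, [-0.5, -2, 0], 0]])

```text
t: 11.55
ee_pos: [563.2, -128.9, 238.6]
orientation: [-2.429, -1.987, -0.009]
ft_force: [3.1, 19.6, 0.1]
width: 18.3
grasp_force: 30.0
```

The draw stops at about 53 mm and the force is climbing, so this is the end stop. I'll ease off the strain and let the balls run.

>>> servo_tool(plan=[[1, [0.3, 1.5, 0], 0], [1, [0.5, 2.5, 0], 0], [1, [0.5, 2.5, 0], 0], [1, [0.5, 2.5, 0], 0], [1, [0.5, 2.5, 0], 0], [1, [0.5, 2.5, 0], 0], [1, [0.5, 2.5, 0], 0], [1, [0.5, 2.5, 0], 0], [1, [0.5, 2.5, 0], 0], [1, [0.5, 2.5, 0], 0]])

```text
t: 12.38
ee_pos: [563.3, -128.4, 238.6]
orientation: [-2.43, -1.989, -0.004]
ft_force: [1.8, 8.7, 0.3]
width: 18.4
grasp_force: 30.0
```

>>> servo_tool(plan=[[1, [0, 0, 0], 0], [1, [0, 0, 0], 0], [1, [0, 0, 0], 0], [1, [0, 0, 0], 0], [1, [0, 0, 0], 0], [1, [0, 0, 0], 0], [1, [0, 0, 0], 0], [1, [0, 0, 0], 0], [1, [0, 0, 0], 0], [1, [0, 0, 0], 0]])

```text
t: 13.22
ee_pos: [563.3, -128.4, 238.6]
orientation: [-2.43, -1.989, -0.004]
ft_force: [0.6, 8.7, 1.2]
width: 18.2
grasp_force: 30.0
```

```bash
python3 - <<'E'
from h import *
S=ctrl.get_image("scene"); T=ctrl.get_image("top")
a=S[150:350,220:420];b=T[130:330,220:420]
cv2.imwrite("pics/c5.png",cv2.resize(np.hstack([a,b]),None,fx=2,fy=2,interpolation=cv2.INTER_CUBIC))
E
```

```text
(no output)
```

View pics/c5.png

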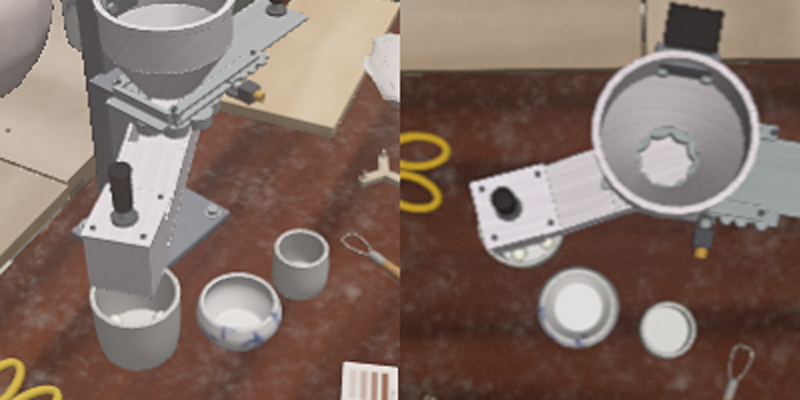

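The hopper is empty (top crop (668,160)) and balls can be seen in the jar (scene crop (130,315), top (515,252)). I'll allow another second or so for any straggler, then push the gate home.

>>> servo_tool(plan=[[1, [0, 0, 0], 0], [1, [0, 0, 0], 0], [1, [0, 0, 0], 0], [1, [0, 0, 0], 0], [1, [0, 0, 0], 0], [1, [0, 0, 0], 0], [1, [0, 0, 0], 0], [1, [0, 0, 0], 0], [1, [0, 0, 0], 0], [1, [0, 0, 0], 0]])

```text
t: 14.15
ee_pos: [563.3, -128.4, 238.6]
orientation: [-2.43, -1.989, -0.004]
ft_force: [0.8, 9.3, 0.7]
width: 18.1
grasp_force: 30.0
```

>>> servo_tool(plan=[[1, [0.7, 4, 0], 0], [1, [1.4, 8, 0], 0], [1, [2.2, 12, 0], 0], [1, [2.9, 16, 0], 0], [1, [3.6, 20, 0], 0], [1, [4.3, 24, 0], 0], [1, [5, 28, 0], 0], [1, [5.8, 32, 0], 0], [1, [6.5, 36, 0], 0], [1, [7.2, 40, 0], 0]])

```text
t: 14.98
ee_pos: [570.6, -89.9, 238.7]
orientation: [2.43, 1.989, 0.001]
ft_force: [1.9, -9.1, -3.1]
width: 18.5
grasp_force: 30.0
```

>>> servo_tool(plan=[[1, [0.5, 3, 0], 0], [1, [1.1, 6, 0], 0], [1, [1.8, 9, 0], 0], [1, [2, 11, 0], 0], [1, [2, 11, 0], 0]])

```text
t: 15.4
ee_pos: [572.9, -78.0, 238.7]
orientation: [2.431, 1.989, 0.004]
ft_force: [5.9, 2.2, -4.0]
width: 18.1
grasp_force: 30.0
```

>>> servo_tool(plan=[[1, [1, 1, 0], 0], [1, [1.2, 2, 0], 0], [1, [1.2, 2, 0], 0]])

```text
t: 15.65
ee_pos: [573.1, -76.7, 238.7]
orientation: [2.431, 1.99, 0.0]
ft_force: [2.3, -1.2, -1.8]
width: 18.5
grasp_force: 30.0
```

>>> servo_tool(plan=[[1, [0.2, 1, 0], 0], [1, [0.2, 1, 0], 0]])

```text
t: 15.82
ee_pos: [573.1, -76.6, 238.7]
orientation: [2.43, 1.989, -0.001]
ft_force: [1.0, -4.3, -1.9]
width: 18.5
grasp_force: 30.0
```

>>> servo_tool(plan=[[1, [0.2, 1.2, 0], 0], [1, [0.2, 1.2, 0], 0], [1, [0.2, 1.2, 0], 0]])

```text
t: 16.07
ee_pos: [573.1, -76.5, 238.7]
orientation: [2.43, 1.989, -0.003]
ft_force: [0.4, -10.3, -2.5]
width: 18.4
grasp_force: 30.0
```

>>> servo_tool(plan=[[1, [0, -2, 0], 0], [0, [0, -2, 0], 0], [0, [0, -2, 0], 0], [0, [0, -2, 0], 0], [0, [0, -2, 0], 0], [0, [0, -2, 0], 0], [0, [0, -2, 0], 0], [0, [0, -2, 0], 0], [0, [0, -2, 35], 0], [0, [0, -2, 70], 0]])

```text
t: 16.9
ee_pos: [571.9, -76.5, 307.4]
orientation: [-2.428, -1.987, 0.006]
ft_force: [0.8, -0.4, -0.0]
width: 74.8
grasp_force: 0.0
```

>>> servo_tool(plan=[[0, [0, -20, 40], 0], [0, [0, -60, 60], 0], [0, [0, -100, 60], 0], [0, [0, -140, 60], 0], [0, [0, -180, 60], 0], [0, [0, -180, 60], 0]])

```text
t: 17.4
ee_pos: [572.8, -263.0, 368.7]
orientation: [2.434, 1.982, -0.002]
ft_force: [-0.4, 1.4, -0.1]
width: 87.9
grasp_force: 0.0
```

```bash
python3 - <<'E'
from h import *
o=ctrl.get_obs();print(o["t"],o["ee_pos"].round(1))
S=ctrl.get_image("scene"); T=ctrl.get_image("top")
a=S[130:330,220:420];b=T[130:330,250:450]
cv2.imwrite("pics/c6.png",cv2.resize(np.hstack([a,b]),None,fx=2,fy=2,interpolation=cv2.INTER_CUBIC))
E
```

```text
17.4 [ 572.8 -263.   368.7]
```

View pics/c6.png

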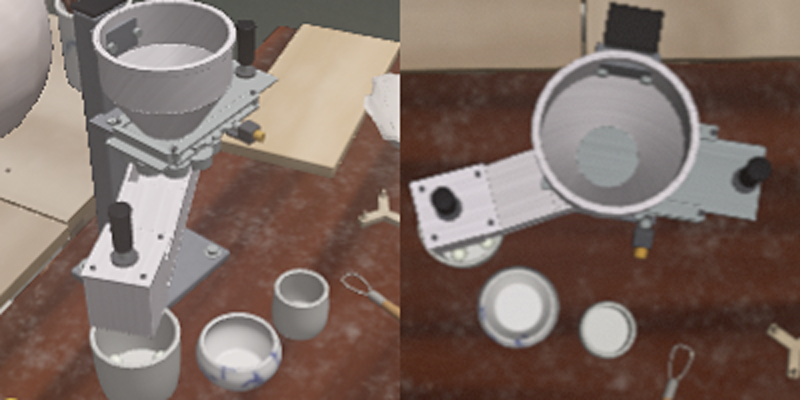

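The gate is shut with the knob back at (426,215), the hopper is empty, the spout is over the jar and the other pots are untouched. I'll hand it in.

>>> servo_tool(plan=[[0, [0, 0, 0], 0], [0, [0, 0, 0], 0], [0, [0, 0, 0], 0], [0, [0, 0, 0], 0]])

```text
t: 17.83
ee_pos: [573.6, -255.5, 368.8]
orientation: [2.429, 1.992, 0.0]
ft_force: [-0.0, -0.3, 0.2]
width: 87.1
grasp_force: 0.0
```

```bash
python3 -c "
from workcell import ctrl
print(ctrl.close_job())"
```

```text
the job is handed in; nothing more can be done
None
```

I handed the job in at 17.8 s: the spout rests over the big jar, the hopper is empty with balls visible in the jar (I could not count all seven), and the gate was drawn to its stop at about 53 mm (highest reading about 20 N) and pushed fully home; the other pots look undisturbed.

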